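# Lever a tight lid off a printed instrument case

## Task

The lid of the grey instrument case is pressed in tight. Lever it loose with the pry bar, the blade resting on the steel rod in front of the case and its tip under the lid's front edge, keeping the hand off the lid while levering. Then lift the lid off by its rib, lay it gently, rib up, wholly on the black rubber mat, and leave the bar lying flat on the bench, clear of the mat and the case; leave the other things on the bench where they are.

Things in the scene. Friction and masses are not known exactly. Their poses are not given: they have to be found in the camera images.
- box: Grey printed instrument case screwed to the bench, 100 (x) x 96 (y) mm, origin on the bench under its centre, z up. Its mouth, where the lid rests, is 94 mm up. Its front (-x side) faces roughly to the robot; the front wall is only 80 mm high, leaving a slot under the lid's front edge. Two stiff sprung rollers inside hold the lid; they snap out when its front edge is about 10 mm up and then prop it tilted, 11 to 15 mm up in front
- box_nose (a point): Middle of the top of the fulcrum: a fixed steel rod, 10 mm diameter, 60 mm long along the case's y, in front of the case. This point is 62 mm in front (-x) of the case's centre, 85 mm above the bench, 12 mm in front of the lid's front edge and 9 mm below the lid's underside. Axes as box
- lid_rib (a point): Centre of the rib on top of the lid, to lift it by: 50 mm long (x), 12 mm wide (y), 20 mm high; 110 mm above the bench while the lid is seated. It is 10 mm above the plate's top and 5 mm to +x of the plate's centre. Axes as the lid's, which when seated are those of the case
- lid_lip (a point): Middle of the lower front (-x) edge of the lid, 94 mm above the bench while seated. 32 mm behind this edge the front face of the lid's plug hangs down, a stop for the bar's tip. Levering the lid loose takes roughly 25 to 32 N at the bar's tip; it tilts about its rear edge
- lid: White lid, 0.11 to 0.22 kg: plate 100 (x) x 96 (y) x 6 mm with the rib on top and below it a solid plug of 58 (x) x 60 (y) x 18 mm that sits in the case. Origin at the level of the plug's underside (on which the lid stands when laid down), 34 mm below and 5 mm to -x of the rib's centre
- bar_center (a point): Centre of the pry bar's handle, 9 mm above the bench when the bar lies down; x points along the bar to its tip. Black handle 110 (x) x 24 (y) x 18 (z) mm; from its front end, at mid height, a straight steel blade 24 mm wide and 5 mm thick runs 94 mm to the tip. The bar weighs 0.16 kg and balances 42 mm from this point towards the tip
- bar_tip (a point): Middle of the end of the pry bar's blade, half-way through its thickness, 149 mm from the handle's centre. Axes as the bar's
- bar: The pry bar; origin under its handle's centre, 9 mm below bar_center
- mat_top (a point): Centre of the upper face of the black rubber mat, 180 (x) x 160 (y) x 4 mm, fixed to the bench to one side of the case; the bar lies on the other side
- mat: The same mat; origin on the bench under its centre
- meter: Bystander: yellow multimeter lying on the bench, 150 x 75 x 35 mm with a dial 8 mm high; origin under its centre; leave alone
- mount: Bystander: white printed tube mount, 80 x 80 x 67 mm, a round foot with a horizontal tube on top; origin under its centre; leave alone
- block: Bystander: black printed open holder, 70 x 70 x 60 mm, behind the case; origin under its centre; leave alone
Mind the look-alikes: they are no part of the job. What is shaped like the lid but green, orange or red is not meant.

How it is judged:
By the outcome, as a careful person would: the job done as asked, in the order asked, and still so for the second after the job is handed in, with the robot touching nothing.
It also fails if it takes over 72 s, if anything falls off the work surface, if the arm or the gripper's body presses on something with over 40 N, if the wrist force passes 120 N, or if a joint passes its speed limit or range.

## Robot

A 6-joint arm with a two-finger parallel gripper is mounted at the origin on the work surface. World frame = base frame: x ahead of the robot, y to its left, z up, the work surface at z = 0. Lengths are in m, angles in degrees, forces in N, time in s.
With the tool pointing down it reaches from about 0.35 to 0.875 m from the base axis. Payload 4.2 kg.
Tool frame: the origin (TCP) lies at the very end of the fingers, on their centre line; the grasp point (between the pads) lies 19 mm behind it (r.grip_point_offset is the distance from the TCP to the grasp point, in m); z points along the fingers, y is the line along which they close (so a half turn about z gives the same grasp; the last joint's range is limited). The gripper opens to 87 mm and grips with 3 to 60 N. Pads are 19 mm wide; open, the fingers measure 117 mm over their backs; the gripper's body (75 mm by 190 mm) begins 51 mm behind the grasp point.
Start: joints at [85.978, 22.042, 0.453, 0, -68.411, -14.817], TCP at [0.202, 0.592, 0.223] pointing down, gripper open.
Joint ranges: [-179.83, 179.83], [-69.29, 118.12], [-61.27, 80.66], [-181.25, 117.63], [-171.15, -9.14], [-177.46, 177.46]. Speed limits (degrees/s): [159.86, 159.86, 180, 180, 180, 180].

## Interface

Orientations are given as a 3x3 rotation matrix whose columns are the frame's x, y, z axes.
In Python, from station import r, cams gives the robot as it stands. The module is installed in compiled form; this text tells all that it offers.
- The arm moves only by the shell command python3 -m handwheel 'ROWS'. ROWS is JSON, a list that holds one entry, the list of rows, each a list of 7 numbers: the turn, a rotation vector about the tool's x, y, z in units of 6 degrees (1.0 is 6 degrees), then the shift along the tool's x, y, z in m, then the finger opening in m, from 0 to 0.087. In form: [[[ax, ay, az, x, y, z, jaw], ...]]. A call has 1 to 12 rows; each row shifts and turns the commanded pose from where the row before left it, along the tool's axes as they then stand; what a row does not reach is not made up. A row lasts 1/10 s, in which the tool goes at most 50 mm and 8.59 degrees, less where a joint would pass 70% of its speed; a pose out of reach is approached as far as the arm can. A call with a gripper value outside its range is refused whole. The fingers move at their own pace and stop on an object; the grip force is fixed at half the most. Time passes only in rows, so rows that do not move let the fingers close. It gives the time, the measured TCP pose, the force, the opening and the grip force at its end, in the units of the state.
- r.sense(): the state, without advancing time (a new reading comes with each control period).
- cams.capture(name): name is "scene" or "top"; returns the picture (480x640x3 uint8, red, green, blue); there is no depth.
- cams.get_calibration(name): a dict with "camera_matrix" (3x3 intrinsics, pixels), "rvec" (rotation vector, rad) and "tvec" (3), from world to camera coordinates, as OpenCV has them. Camera axes: x right, y down, z forward; pixel columns grow to the right and rows downward; lengths in m; the calibration is good to about 2 mm. A picture is of the moment at which its call begins. get_calibration takes no time and is no camera call.
- r.finish_job(): hands the job in; it is judged then, once.
The state is a dict: "time_s": time; "joints": joint angles; "joint_velocities": joint speeds; "effort": joint torques, N m; "tcp_pos": TCP position; "ee_rot": TCP orientation; "wrist_force": force on the tool from outside, world axes, zero at the start; "moment": the same for the moment, N m; "gripper_width": opening from 0.0 (shut) to 1.0 (fully open); "gripper_force": force on a finger pad.
Only numpy, scipy, OpenCV 4.12 (cv2) and the standard library are available. Lean on these libraries where they do the work, as an engineer would, in place of code of your own. Each camera call takes 0.05 s, during which the arm holds its last target. There are 200 camera calls.

## Working session

There is one attempt and no reset: what is moved stays moved. The work goes in short steps, Python scripts to look and compute and a shell command to move; the robot and the scene stay as the last step left them, time stands still between calls to the robot, and variables do not carry over. Pictures are saved under pics/ and viewed, at most 10 in all, crops included, and the job is handed in when it is done.

```bash
mkdir -p pics
python3 - <<'E'
from station import r,cams
import cv2,numpy as np
for n in("scene","top"):
    im=cams.capture(n); cv2.imwrite(f"pics/{n}0.png",im[:,:,::-1])
    c=cams.get_calibration(n); R=cv2.Rodrigues(np.array(c["rvec"]))[0]
    print(n,np.round(c["camera_matrix"],1).tolist(),(-R.T@np.array(c["tvec"]).ravel()).round(3),R.round(2).tolist())
s=r.sense();print(s);print(r.grip_point_offset)
E
```

```text
scene [[508.4, 0.0, 313.2], [0.0, 508.4, 242.9], [0.0, 0.0, 1.0]] [ 0.946 -0.549  0.699] [[0.84, 0.54, 0.01], [0.37, -0.56, -0.74], [-0.39, 0.62, -0.68]]
top [[470.9, 0.0, 321.4], [0.0, 470.9, 235.9], [0.0, 0.0, 1.0]] [0.441 0.016 1.177] [[-0.02, -1.0, 0.01], [-0.99, 0.01, -0.14], [0.14, -0.01, -0.99]]
{'time_s': 0.1, 'joints': array([ 8.59786827e+01,  2.20862467e+01,  3.87750883e-01, -2.44060380e-02,
       -6.84137044e+01, -1.48163673e+01]), 'joint_velocities': array([-0.07061119, -0.077235  ,  0.2793582 ,  0.16460126,  0.05177522,
        0.01055967]), 'effort': array([ 1.46257378e-03, -3.91689312e+01,  1.87936699e+01,  4.23202470e+00,
        1.34383718e-02, -7.37328014e-05]), 'tcp_pos': array([0.20162084, 0.59100622, 0.2215735 ]), 'ee_rot': array([[ 9.46386388e-01, -3.23036407e-01, -5.32441299e-04],
       [-3.23036824e-01, -9.46384437e-01, -1.92563288e-03],
       [ 1.18155367e-04,  1.99439089e-03, -9.99998004e-01]]), 'wrist_force': array([-0.17438308, -0.24179605,  0.58641319]), 'moment': array([ 0.00664688, -0.03628498, -0.06284304]), 'gripper_force': 0.0, 'gripper_width': 1.0021046484654017}
0.0187
```

View pics/scene0.png

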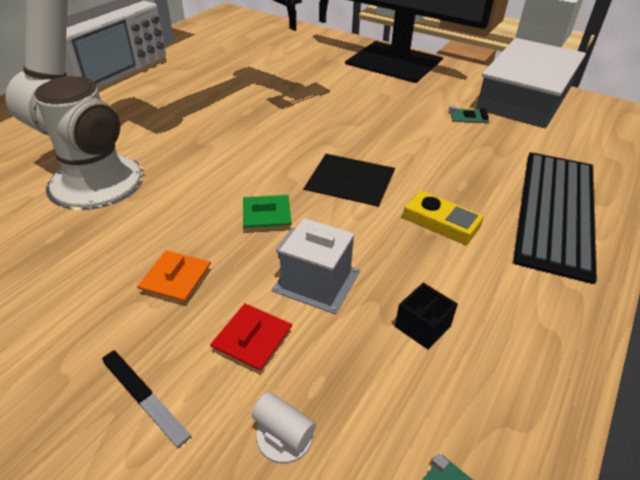

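View pics/top0.png

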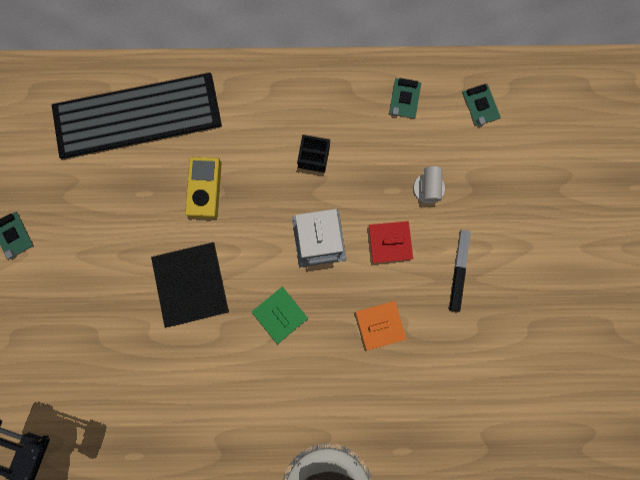

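The top view shows the white lid on the grey case at (319,235), the black mat at (190,285), and the pry bar at (460,270) with its handle at the bottom and its blade towards +x.
- **Could be taken for the lid:** red (390,242), orange (380,326) and green (280,315). I choose the white one on the case (319,235).
- **Could be taken for the bar:** nothing else is similar. The mount at (430,187) is grey/white, and the keyboard at (135,115) could be taken for the mat.

```bash
cat > h.py <<'E'
import cv2,numpy as np
from station import r,cams
def cal(n):
    c=cams.get_calibration(n); K=np.array(c["camera_matrix"]);R=cv2.Rodrigues(np.array(c["rvec"]))[0];t=np.array(c["tvec"]).ravel();return K,R,t
def ray(n,p,z):
    K,R,t=cal(n); C=-R.T@t; d=R.T@np.linalg.inv(K)@np.array([p[0],p[1],1.]); return C+d*(z-C[2])/d[2]
def proj(n,P):
    K,R,t=cal(n); q=K@(R@np.array(P)+t); return q[:2]/q[2]
def blob(m,roi):
    x0,y0,x1,y1=roi; k=np.zeros(m.shape,np.uint8); k[y0:y1,x0:x1]=m[y0:y1,x0:x1]
    cs=cv2.findContours(k,cv2.RETR_EXTERNAL,cv2.CHAIN_APPROX_NONE)[0]; return max(cs,key=cv2.contourArea)
def rect(n,c,z):
    P=np.array([ray(n,p,z)[:2] for p in c.reshape(-1,2)],np.float32)*1000
    (cx,cy),(w,h),a=cv2.minAreaRect(P); return np.round([cx,cy,w,h,a],1)
E
python3 - <<'E'
from h import *
im=cv2.imread("pics/top0.png"); sc=cv2.imread("pics/scene0.png")
g=cv2.cvtColor(im,cv2.COLOR_BGR2HSV).astype(int)
S,V=g[...,1],g[...,2]
white=((S<40)&(V>185)).astype(np.uint8); print("lid",rect("top",blob(white,(280,195,360,275)),.100))
blk=((V<70)).astype(np.uint8)
print("mat",rect("top",blob(blk,(140,230,240,340)),.004))
print("handle",rect("top",blob(blk,(440,220,480,320)),.018))
steel=((S<50)&(V>90)).astype(np.uint8); print("blade",rect("top",blob(steel,(445,220,480,275)),.0115))
for n,q in(("bar",blob(((S<60)).astype(np.uint8),(440,220,480,320))),): print(n,rect("top",q,.012))
a=cv2.resize(im[190:330,280:490],None,fx=3.5,fy=3.5,interpolation=cv2.INTER_CUBIC)
cv2.imwrite("pics/crop1.png",a)
# scene lid top
g2=cv2.cvtColor(sc,cv2.COLOR_BGR2HSV).astype(int)
w2=((g2[...,1]<40)&(g2[...,2]>165)).astype(np.uint8); print("lid scene",rect("scene",blob(w2,(265,210,365,270)),.100))
b2=(g2[...,2]<70).astype(np.uint8); print("handle scene",rect("scene",blob(b2,(90,340,160,410)),.014))
E
```

```text
lid [584.3   9.1   0.    0.    0. ]
mat [489.6 333.2 178.7 159.6  12.8]
handle [ 466.5 -325.2   27.9  109.8   78.8]
blade [ 567.5 -348.2   23.9   93.    78.7]
bar [ 514.2 -336.8   25.7  202.7   78.9]
lid scene [600.3  10.  102.4  94.8   7.8]
handle scene [ 469.6 -331.    23.8  110.6   78.9]
```

View pics/crop1.png

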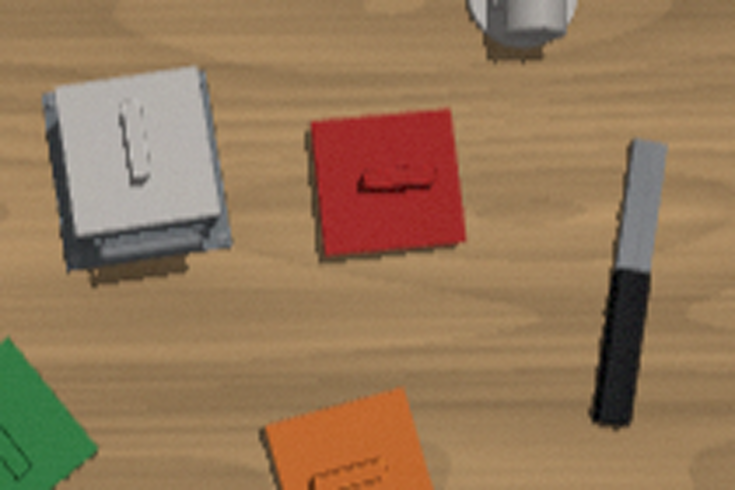

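The crop confirms it. The white lid, rib at crop (137,142), sits on the case with the rod in front at (150,247). The bar's handle is at (620,350) and its tip at (648,145).

```bash
cat >> h.py <<'E'
from scipy.spatial.transform import Rotation as Ro
def rot(yaw,pitch=0): # tool down, x along yaw; pitch>0: x axis nose up
    y=np.radians(yaw);x=np.array([np.cos(y),np.sin(y),0]);z=np.array([0,0,-1.]);Y=np.cross(z,x)
    R=np.c_[x,Y,z]; return R@Ro.from_euler('y',pitch,degrees=True).as_matrix()
def plan(*tg,start=None):
    s=r.sense(); p,R=(s["tcp_pos"],s["ee_rot"]) if start is None else start
    print("t %.1f"%s["time_s"],"at",p.round(4),"yaw",round(np.degrees(np.arctan2(R[1,0],R[0,0])),1),"F",s["wrist_force"].round(1),"w",round(s["gripper_width"]*87,1))
    for P,Q in tg:
        P=np.array(P);print(" shift",(R.T@(P-p)).round(4),"turn",(Ro.from_matrix(R.T@Q).as_rotvec(degrees=True)/6).round(3)); p,R=P,Q
E
python3 - <<'E'
from h import *
im=cv2.imread("pics/top0.png");g=cv2.cvtColor(im,cv2.COLOR_BGR2HSV).astype(int)
print(g[235,305],g[225,335],g[262,320],g[232,346])
for v in(140,150,160,170):
    m=((g[...,1]<40)&(g[...,2]>v)).astype(np.uint8); print(v,rect("top",blob(m,(280,195,360,280)),.100))
R0=r.sense()["ee_rot"]
plan(([.42,.22,.25],R0),([.43,-.1,.25],R0),([.490,-.332,.12],rot(-11.2)))
E
```

```text
[ 13  13 179] [ 15  11 180] [90 10 78] [ 17 110 163]
140 [599.6  13.1  99.7  98.6   8.2]
150 [600.   11.9  99.3  95.4   7.7]
160 [600.2  12.   98.7  94.6   7.8]
170 [600.   12.2  97.5  94.3   7.6]
t 0.1 at [0.2016 0.591  0.2216] yaw -18.8 F [-0.2 -0.2  0.6] w 87.2
 shift [ 0.3265  0.2806 -0.0278] turn [0. 0. 0.]
 shift [0.1128 0.2996 0.0006] turn [0. 0. 0.]
 shift [0.1317 0.1999 0.1304] turn [ 0.019  0.    -1.274]
```

```bash
python3 -m handwheel '[[[0,0,0,0.0297,0.0255,-0.0025,0.06],[0,0,0,0.0297,0.0255,-0.0025,0.06],[0,0,0,0.0297,0.0255,-0.0025,0.06],[0,0,0,0.0297,0.0255,-0.0025,0.06],[0,0,0,0.0297,0.0255,-0.0025,0.06],[0,0,0,0.0297,0.0255,-0.0025,0.06],[0,0,0,0.0297,0.0255,-0.0025,0.06],[0,0,0,0.0297,0.0255,-0.0025,0.06],[0,0,0,0.0297,0.0255,-0.0025,0.06],[0,0,0,0.0297,0.0255,-0.0025,0.06],[0,0,0,0.0297,0.0255,-0.0025,0.06]]]'
python3 -m handwheel '[[[0,0,0,0.014,0.037,0,0.06],[0,0,0,0.014,0.037,0,0.06],[0,0,0,0.014,0.037,0,0.06],[0,0,0,0.014,0.037,0,0.06],[0,0,0,0.014,0.037,0,0.06],[0,0,0,0.014,0.037,0,0.06],[0,0,0,0.014,0.037,0,0.06],[0,0,0,0.014,0.037,0,0.06]]]'
python3 - <<'E'
from h import *
plan(([.490,-.332,.12],rot(-11.2)),([.490,-.332,.003],rot(-11.2)))
E
```

```text
time_s: 1.2
tcp_pos: [0.4207, 0.2189, 0.2499]
ee_rot: [[0.947, -0.323, -0.0], [-0.323, -0.947, -0.0], [-0.0, 0.0, -1.0]]
wrist_force: [0.0, 0.1, 0.2]
gripper_width: 0.693
gripper_force: 0.0
time_s: 2.0
tcp_pos: [0.4303, -0.0973, 0.2499]
ee_rot: [[0.946, -0.323, -0.0], [-0.323, -0.946, 0.0], [-0.0, -0.0, -1.0]]
wrist_force: [-0.1, 0.7, 1.1]
gripper_width: 0.693
gripper_force: 0.0
t 2.0 at [ 0.4303 -0.0973  0.2499] yaw -18.8 F [-0.1  0.7  1.1] w 60.3
 shift [0.1323 0.2028 0.1299] turn [-1.000e-03  2.000e-03 -1.272e+00]
 shift [0.    0.    0.117] turn [0. 0. 0.]
```

```bash
python3 -m handwheel '[[[0,0,0,0.0189,0.029,0.0186,0.06],[0,0,0,0.0189,0.029,0.0186,0.06],[0,0,0,0.0189,0.029,0.0186,0.06],[0,0,0,0.0189,0.029,0.0186,0.06],[0,0,0,0.0189,0.029,0.0186,0.06],[0,0,0,0.0189,0.029,0.0186,0.06],[0,0,0,0.0189,0.029,0.0186,0.06],[0,0,-0.636,0,0,0,0.06],[0,0,-0.636,0,0,0,0.06]]]'
python3 - <<'E'
from h import *
plan(([.490,-.332,.003],rot(-11.2)))
im=cams.capture("scene");cv2.imwrite("pics/s1.png",cv2.resize(im[300:480,40:280,::-1],None,fx=3,fy=3))
E
```

```text
time_s: 2.9
tcp_pos: [0.4896, -0.3315, 0.1178]
ee_rot: [[0.981, -0.194, -0.003], [-0.194, -0.981, 0.001], [-0.004, -0.001, -1.0]]
wrist_force: [-0.0, 0.1, 0.6]
gripper_width: 0.689
gripper_force: 0.0
t 2.9 at [ 0.4896 -0.3315  0.1178] yaw -11.2 F [-0.   0.1  0.6] w 60.0
 shift [0.001  0.0005 0.1147] turn [-0.006  0.035  0.004]
```

View pics/s1.png

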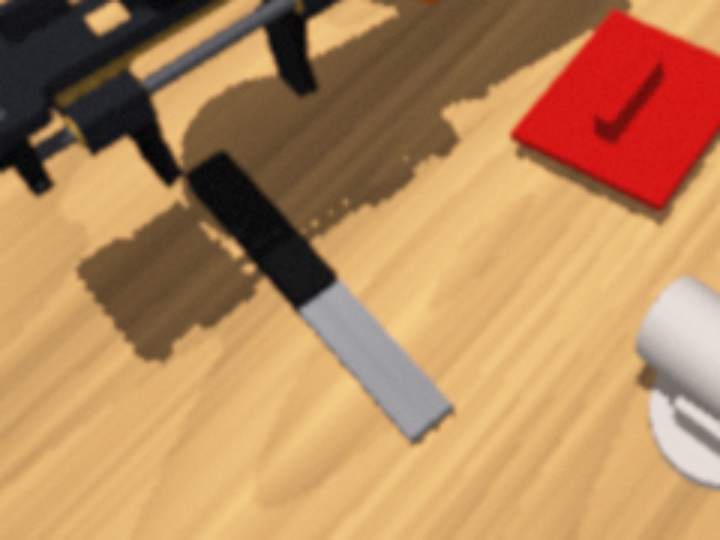

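The crop shows the bar free, with its handle at (260,230) and tip at (432,425). The open fingers hang above the handle. I go down and close.

```bash
python3 -m handwheel '[[[0,0,0,0,0,0.028,0.06],[0,0,0,0,0,0.028,0.06],[0,0,0,0,0,0.028,0.06],[0,0,0,0,0,0.02,0.06],[0,0,0,0,0,0.01,0.06],[0,0,0,0,0,0,0.06],[0,0,0,0,0,0,0.01],[0,0,0,0,0,0,0.01],[0,0,0,0,0,0,0.01],[0,0,0,0,0,0,0.01],[0,0,0,0,0,0,0.01],[0,0,0,0,0,0,0.01]]]'
python3 -m handwheel '[[[0,0,0,0,0,-0.01,0.01],[0,0,0,0,0,-0.025,0.01],[0,0,0,0,0,-0.035,0.01],[0,0,0,0,0,-0.035,0.01],[0,0,0,0,0,-0.035,0.01],[0,0,0,0,0,-0.01,0.01],[0,0,0,0,0,0,0.01]]]'
python3 - <<'E'
from h import *
plan()
im=cams.capture("scene");cv2.imwrite("pics/s2.png",im[:,:,::-1])
im=cams.capture("top");cv2.imwrite("pics/t2.png",im[:,:,::-1])
E
```

```text
time_s: 4.15
tcp_pos: [0.4907, -0.3308, 0.0063]
ee_rot: [[0.981, -0.194, 0.001], [-0.194, -0.981, -0.0], [0.001, 0.0, -1.0]]
wrist_force: [0.1, -0.4, 2.1]
gripper_width: 0.272
gripper_force: 29.9
time_s: 4.85
tcp_pos: [0.4912, -0.3307, 0.1577]
ee_rot: [[0.981, -0.194, 0.004], [-0.194, -0.981, -0.001], [0.004, 0.0, -1.0]]
wrist_force: [-0.4, -0.1, -2.3]
gripper_width: 0.274
gripper_force: 29.9
t 4.8 at [ 0.4912 -0.3307  0.1577] yaw -11.2 F [-0.4 -0.1 -2.3] w 23.8
```

View pics/s2.png

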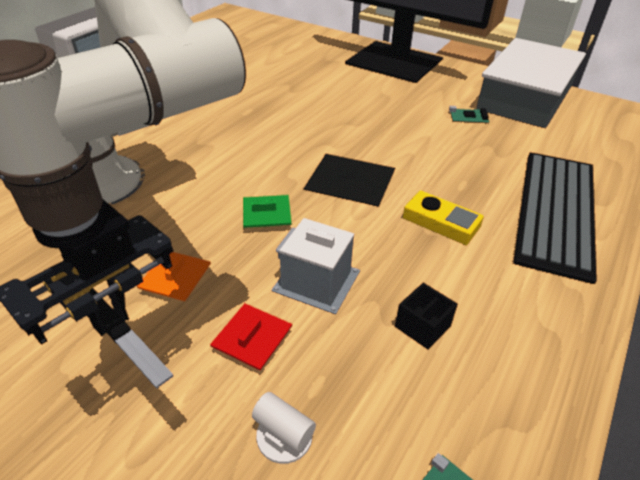

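The bar is held, with its blade visible from about (120,335) to its tip at (165,380). I'll triangulate the blade for its droop.

```bash
cat >> h.py <<'E'
def tri(a,b): # scene px, top px -> point
    Ps=[]
    for n in("scene","top"):
        K,R,t=cal(n); Ps.append(K@np.c_[R,t])
    X=cv2.triangulatePoints(Ps[0],Ps[1],np.array(a,float).reshape(2,1),np.array(b,float).reshape(2,1)).ravel(); return X[:3]/X[3]
E
python3 - <<'E'
from h import *
s=r.sense();u=s["ee_rot"][:,0]
pred=s["tcp_pos"]+u*(.149-.022)+[0,0,.0027]
print("pred tip",pred.round(4))
ends={}
for n,f in(("scene","s2"),("top","t2")):
    im=cv2.imread(f"pics/{f}.png");g=cv2.cvtColor(im,cv2.COLOR_BGR2HSV).astype(int)
    m=((g[...,1]<45)&(g[...,2]>85)).astype(np.uint8)
    q=proj(n,pred).round().astype(int); q0=proj(n,pred-u*.08).round().astype(int)
    lo=np.minimum(q,q0)-14;hi=np.maximum(q,q0)+14
    c=blob(m,(*lo,*hi)); b=cv2.boxPoints(cv2.minAreaRect(c)); print(n,q,cv2.contourArea(c),b.round(1).tolist())
    d=np.linalg.norm(b-q,axis=1);i=np.argsort(d); ends[n]=(b[i[:2]].mean(0),b[i[2:]].mean(0))
T=tri(ends["scene"][0],ends["top"][0]);B=tri(ends["scene"][1],ends["top"][1]);print(ends,T.round(4),B.round(4))
E
```

```text
pred tip [ 0.6139 -0.3546  0.1566]
scene [165 380] 1241.0 [[114.5, 341.1000061035156], [130.39999389648438, 327.0], [172.6999969482422, 374.6000061035156], [156.8000030517578, 388.70001220703125]]
top [485 220] 612.0 [[466.0, 215.0], [483.0, 215.0], [483.0, 268.0], [466.0, 268.0]]
{'scene': (array([164.7862 , 381.63443], dtype=float32), array([122.46896, 334.02756], dtype=float32)), 'top': (array([474.5, 215. ], dtype=float32), array([474.5, 268. ], dtype=float32))} [ 0.6178 -0.3461  0.1466] [ 0.5083 -0.33    0.1445]
```

```bash
python3 -m handwheel '[[[0,0,-1.05,0,0,0,0.01],[0,0,-1.05,0,0,0,0.01],[0,0,-1.067,0,0,0,0.01],[0,0,0,0,0,0,0.01]]]'
python3 - <<'E'
from h import *
im=cv2.imread("pics/top0.png");g=cv2.cvtColor(im,cv2.COLOR_BGR2HSV)
for n,lo,hi,roi in(("or",(8,200,150),(16,255,255),(340,290,420,360)),("gr",(50,100,60),(75,255,255),(240,280,320,350))):
    print(n,rect("top",blob(cv2.inRange(g,lo,hi),roi),.024))
e=np.array([np.cos(np.radians(7.8)),np.sin(np.radians(7.8)),0]);c=np.array([.600,.0115,0]);R0=c-.062*e
A=R0-.147*e+[0,0,.13];print(r.sense()["joints"].round(1))
plan((A,rot(7.8)),(A+[0,0,-.036],rot(7.8)),)
E
```

```text
time_s: 5.35
tcp_pos: [0.4892, -0.33, 0.1533]
ee_rot: [[0.991, 0.135, -0.005], [0.135, -0.991, 0.002], [-0.004, -0.003, -1.0]]
wrist_force: [0.7, 0.5, -1.9]
gripper_width: 0.275
gripper_force: 29.9
or [331.9 -97.5   0.    0.    0. ]
gr [411.7 109.4  99.4  95.8  38.6]
[-18.3  22.1 -10.   -0.  -58.2 116.1]
t 5.3 at [ 0.4892 -0.33    0.1533] yaw 7.8 F [ 0.7  0.5 -1.9] w 23.9
 shift [-0.053  -0.3232  0.0244] turn [-0.026  0.041 -0.006]
 shift [0.    0.    0.036] turn [0. 0. 0.]
```

```bash
python3 -m handwheel '[[[0,0,0,-0.0059,-0.0323,0.0024,0.01],[0,0,0,-0.0059,-0.0323,0.0024,0.01],[0,0,0,-0.0059,-0.0323,0.0024,0.01],[0,0,0,-0.0059,-0.0323,0.0024,0.01],[0,0,0,-0.0059,-0.0323,0.0024,0.01],[0,0,0,-0.0059,-0.0323,0.0024,0.01],[0,0,0,-0.0059,-0.0323,0.0024,0.01],[0,0,0,-0.0059,-0.0323,0.0024,0.01],[0,0,0,-0.0059,-0.0323,0.0024,0.01],[0,0,0,0,-0.0323,0.0024,0.01],[0,0,0,0,0,0.015,0.01],[0,0,0,0,0,0.015,0.01]]]'
python3 - <<'E'
from h import *
e=np.array([np.cos(np.radians(7.8)),np.sin(np.radians(7.8)),0]);c=np.array([.600,.0115,0]);R0=c-.062*e
plan((R0-.147*e+[0,0,.094],rot(7.8)))
im=cams.capture("scene");cv2.imwrite("pics/s3.png",im[:,:,::-1]); cv2.imwrite("pics/s3c.png",cv2.resize(im[170:350,160:400,::-1],None,fx=3,fy=3,interpolation=cv2.INTER_CUBIC))
s=r.sense();u=s["ee_rot"][:,0];tip=s["tcp_pos"]+u*.127+[0,0,.0027];v=s["ee_rot"][:,1]*.012
print("pred tip",tip.round(4),[proj("scene",tip+k).round(1) for k in(v,-v)],"rod",[proj("scene",R0+[0,0,.085]+k).round(1) for k in(v*2.5,-v*2.5)])
E
```

```text
time_s: 6.55
tcp_pos: [0.3935, -0.0169, 0.1011]
ee_rot: [[0.991, 0.135, -0.0], [0.135, -0.991, 0.0], [-0.0, -0.0, -1.0]]
wrist_force: [0.9, 0.1, -1.4]
gripper_width: 0.27
gripper_force: 29.9
t 6.5 at [ 0.3935 -0.0169  0.1011] yaw 7.8 F [ 0.9  0.1 -1.4] w 23.5
 shift [-0.0006 -0.0001  0.0071] turn [-0.001  0.004 -0.004]
pred tip [ 0.5174 -0.0008  0.1006] [array([271.1, 231.4]), array([277.4, 223.6])] rod [array([277.6, 247.3]), array([292.8, 227.3])]
```

View pics/s3c.png

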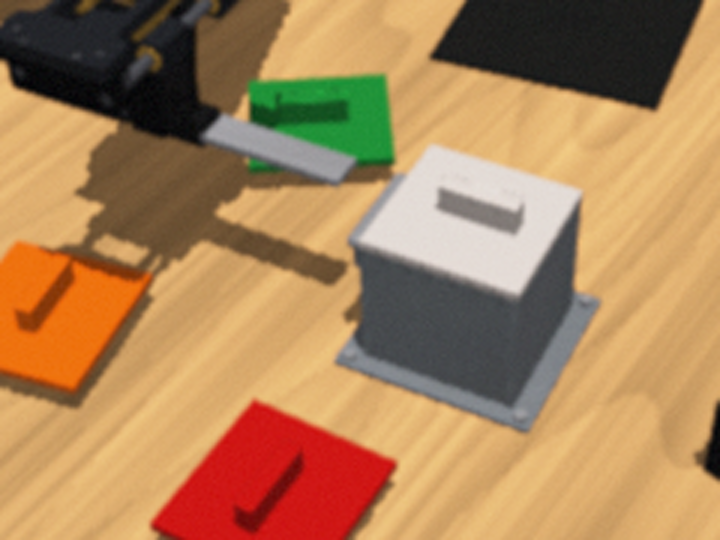

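The crop shows the tip at (347,170), just short of the rod, a strip from (352,238) to (402,178). It is aligned with the middle of the case. Next I go forward over the rod and lower to contact.

```bash
python3 -m handwheel '[[[0,0,0,0.012,0,0,0.01],[0,0,0,0.010,0,0,0.01],[0,0,0,0,0,0,0.01]]]'
python3 - <<'E'
from h import *
plan()
E
python3 -m handwheel '[[[0,0,0,0,0,0.004,0.01],[0,0,0,0,0,0.003,0.01],[0,0,0,0,0,0,0.01],[0,0,0,0,0,0,0.01]]]'
python3 - <<'E'
from h import *
plan();s=r.sense();print(s["moment"],s["ee_rot"][2])
E
```

```text
time_s: 6.9
tcp_pos: [0.4187, -0.0144, 0.1025]
ee_rot: [[0.991, 0.135, 0.003], [0.135, -0.991, 0.0], [0.003, -0.0, -1.0]]
wrist_force: [1.0, 0.9, -1.4]
gripper_width: 0.27
gripper_force: 29.9
t 6.9 at [ 0.4187 -0.0144  0.1025] yaw 7.7 F [ 1.   0.9 -1.4] w 23.5
time_s: 7.3
tcp_pos: [0.4156, -0.0149, 0.0948]
ee_rot: [[0.991, 0.135, -0.0], [0.135, -0.991, -0.0], [-0.0, 0.0, -1.0]]
wrist_force: [0.6, -0.1, -2.1]
gripper_width: 0.272
gripper_force: 29.9
t 7.3 at [ 0.4156 -0.0149  0.0948] yaw 7.8 F [ 0.6 -0.1 -2.1] w 23.7
[-0.0962182  -0.03751164 -0.04683328] [-2.48724879e-04  6.73488661e-05 -9.99999967e-01]
```

```bash
python3 -m handwheel '[[[0,0,0,0,0,0.004,0.01],[0,0,0,0,0,0.002,0.01],[0,0,0,0,0,0,0.01],[0,0,0,0,0,0,0.01]]]' | head -5
python3 -m handwheel '[[[0,0,0,0,0,0.001,0.01],[0,0,0,0,0,0.001,0.01],[0,0,0,0,0,0,0.01],[0,0,0,0,0,0,0.01]]]' | head -5
python3 -c "from h import *;print(r.sense()['moment'])"
python3 -m handwheel '[[[0,0,0,0,0,0.001,0.01],[0,0,0,0,0,0,0.01],[0,0,0,0,0,0,0.01]]]' | head -5
python3 -c "from h import *;print(r.sense()['moment'])"
```

```text
time_s: 7.7
tcp_pos: [0.4158, -0.0148, 0.0888]
ee_rot: [[0.991, 0.136, -0.0], [0.136, -0.991, -0.0], [-0.0, 0.0, -1.0]]
wrist_force: [0.2, 0.6, -2.0]
gripper_width: 0.271
time_s: 8.1
tcp_pos: [0.4159, -0.0148, 0.0868]
ee_rot: [[0.991, 0.136, -0.0], [0.136, -0.991, -0.0], [-0.0, 0.0, -1.0]]
wrist_force: [-0.7, -0.5, -2.1]
gripper_width: 0.273
[-0.04155856  0.00763183  0.02638221]
time_s: 8.4
tcp_pos: [0.4159, -0.0148, 0.0858]
ee_rot: [[0.991, 0.136, -0.0], [0.136, -0.991, 0.0], [-0.0, -0.0, -1.0]]
wrist_force: [-0.4, -0.6, -1.3]
gripper_width: 0.272
[-0.0699459   0.01306605  0.025484  ]
```

```bash
python3 -m handwheel '[[[0,0,0,0,0,0.001,0.01],[0,0,0,0,0,0,0.01],[0,0,0,0,0,0,0.01]]]' | head -5
python3 -c "from h import *;print(r.sense()['moment'])"
python3 - <<'E'
from h import *
for i in range(6): print(r.sense()['wrist_force'].round(2))
im=cams.capture("scene");cv2.imwrite("pics/s4.png",im[:,:,::-1]); cv2.imwrite("pics/s4c.png",cv2.resize(im[190:290,210:370,::-1],None,fx=5,fy=5,interpolation=cv2.INTER_CUBIC))
E
```

```text
time_s: 8.7
tcp_pos: [0.416, -0.0148, 0.0849]
ee_rot: [[0.991, 0.136, 0.0], [0.136, -0.991, 0.0], [0.0, 0.0, -1.0]]
wrist_force: [0.7, 0.5, -1.1]
gripper_width: 0.275
[ 0.03085767  0.03469871 -0.0033095 ]
[ 0.68  0.53 -1.08]
[ 0.68  0.53 -1.08]
[ 0.68  0.53 -1.08]
[ 0.68  0.53 -1.08]
[ 0.68  0.53 -1.08]
[ 0.68  0.53 -1.08]
```

View pics/s4c.png

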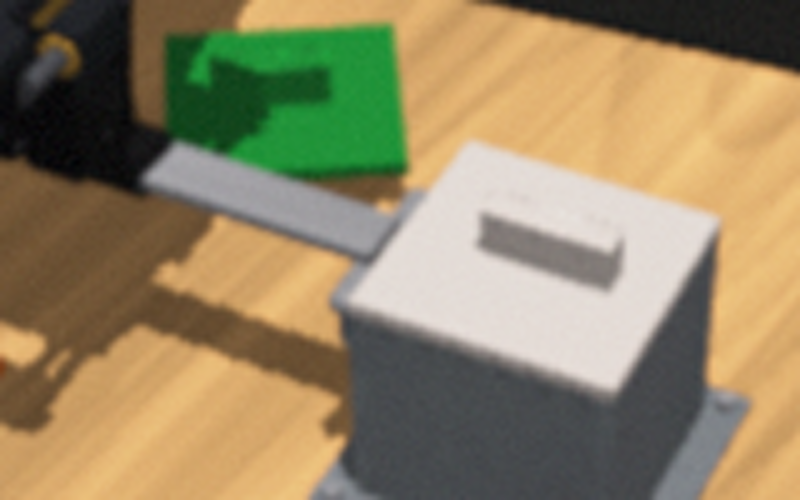

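The blade lies over the rod, tip near (385,240), close to the lid edge line and level. The height matches resting on the rod, so I slide in under the lid.

```bash
python3 -m handwheel '[[[0,0,0,0.004,0,0,0.01],[0,0,0,0.004,0,0,0.01],[0,0,0,0.004,0,0,0.01],[0,0,0,0,0,0,0.01],[0,0,0,0,0,0,0.01]]]' | head -5
python3 -m handwheel '[[[0,0,0,0.005,0,0,0.01],[0,0,0,0.005,0,0,0.01],[0,0,0,0.005,0,0,0.01],[0,0,0,0,0,0,0.01],[0,0,0,0,0,0,0.01]]]' | head -5
python3 -m handwheel '[[[0,0,0,0.003,0,0,0.01],[0,0,0,0.003,0,0,0.01],[0,0,0,0.002,0,0,0.01],[0,0,0,0,0,0,0.01],[0,0,0,0,0,0,0.01]]]' | head -5
```

```text
time_s: 9.25
tcp_pos: [0.428, -0.0131, 0.0848]
ee_rot: [[0.991, 0.136, 0.0], [0.136, -0.991, 0.0], [0.0, -0.0, -1.0]]
wrist_force: [0.3, 0.2, -1.5]
gripper_width: 0.28
time_s: 9.75
tcp_pos: [0.4428, -0.0111, 0.0848]
ee_rot: [[0.991, 0.136, 0.0], [0.136, -0.991, 0.0], [0.0, -0.0, -1.0]]
wrist_force: [-0.2, -0.5, -1.3]
gripper_width: 0.269
time_s: 10.25
tcp_pos: [0.4507, -0.01, 0.0848]
ee_rot: [[0.991, 0.136, 0.0], [0.136, -0.991, 0.0], [0.0, -0.0, -1.0]]
wrist_force: [0.2, -0.3, -1.2]
gripper_width: 0.268
```

```bash
python3 -m handwheel '[[[0,0.4,0,-0.0002,0,0.0037,0.01],[0,0.4,0,-0.0002,0,0.0037,0.01],[0,0.4,0,-0.0002,0,0.0037,0.01],[0,0,0,0,0,0,0.01],[0,0,0,0,0,0,0.01]]]'
python3 -c "
from h import *
print(r.sense()['moment'])
im=cams.capture('scene');cv2.imwrite('pics/s5.png',im[:,:,::-1])"
```

```text
time_s: 10.75
tcp_pos: [0.4496, -0.0103, 0.0738]
ee_rot: [[0.983, 0.136, 0.122], [0.135, -0.991, 0.016], [0.123, 0.0, -0.992]]
wrist_force: [-1.8, -0.1, -0.3]
gripper_width: 0.28
gripper_force: 29.9
[-0.04280191  0.95656356  0.08003832]
```

```bash
python3 -m handwheel '[[[0,0.4,0,-0.0002,0,0.0037,0.01],[0,0.4,0,-0.0002,0,0.0037,0.01],[0,0,0,0,0,0,0.01],[0,0,0,0,0,0,0.01]]]'
python3 -c "from h import *;print(r.sense()['moment'])"
python3 -m handwheel '[[[0,0.4,0,-0.0002,0,0.0037,0.01],[0,0.4,0,-0.0002,0,0.0037,0.01],[0,0,0,0,0,0,0.01],[0,0,0,0,0,0,0.01]]]'
python3 -c "
from h import *
print(r.sense()['moment'])
im=cams.capture('scene');cv2.imwrite('pics/s6.png',im[:,:,::-1]); cv2.imwrite('pics/s6c.png',cv2.resize(im[190:290,210:370,::-1],None,fx=5,fy=5,interpolation=cv2.INTER_CUBIC))"
```

```text
time_s: 11.2
tcp_pos: [0.4518, -0.0101, 0.0676]
ee_rot: [[0.969, 0.135, 0.207], [0.132, -0.991, 0.028], [0.209, 0.0, -0.978]]
wrist_force: [-3.6, -1.5, 9.0]
gripper_width: 0.271
gripper_force: 30.0
[-0.45410911  1.01283434 -0.16642888]
time_s: 11.6
tcp_pos: [0.45, -0.0126, 0.0618]
ee_rot: [[0.952, 0.137, 0.275], [0.131, -0.991, 0.038], [0.278, 0.0, -0.961]]
wrist_force: [-14.1, 2.8, 12.2]
gripper_width: 0.27
gripper_force: 30.1
[0.53311859 3.42564439 0.77446473]
```

View pics/s6c.png

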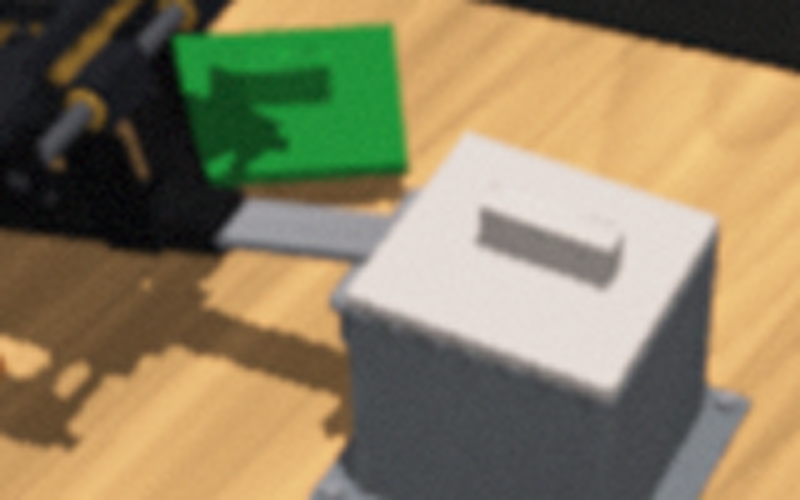

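The blade is tilted and the lid's front is rising: its far front corner is now at (470,133), up from (475,145). The −14 N along x suggests the tip is against the plug, so I ease back and keep levering.

```bash
python3 -m handwheel '[[[0,0,0,-0.002,0,0,0.01],[0,0,0,-0.002,0,0,0.01],[0,0,0,0,0,0,0.01],[0,0,0,0,0,0,0.01]]]'
python3 -c "from h import *;print(r.sense()['moment'])"
python3 -m handwheel '[[[0,0.4,0,-0.0006,0,0.0037,0.01],[0,0.4,0,-0.0006,0,0.0037,0.01],[0,0,0,0,0,0,0.01],[0,0,0,0,0,0,0.01]]]'
python3 -c "from h import *;print(r.sense()['moment'])
im=cams.capture('scene');cv2.imwrite('pics/s7.png',im[:,:,::-1])
"
python3 - <<'E'
import cv2,numpy as np
from h import blob
for f in("s4","s6","s7"):
    im=cv2.imread(f"pics/{f}.png");g=cv2.cvtColor(im,cv2.COLOR_BGR2HSV).astype(int)
    m=((g[...,1]<40)&(g[...,2]>185)).astype(np.uint8)
    c=blob(m,(265,205,365,270)).reshape(-1,2); print(f,"topmost",c[c[:,1].argmin()],"left",c[c[:,0].argmin()],"right",c[c[:,0].argmax()],"bottom",c[c[:,1].argmax()])
E
```

```text
time_s: 12.05
tcp_pos: [0.4495, -0.012, 0.0628]
ee_rot: [[0.951, 0.137, 0.279], [0.131, -0.991, 0.041], [0.282, -0.003, -0.96]]
wrist_force: [-5.3, -0.9, 8.6]
gripper_width: 0.269
gripper_force: 30.0
[-0.32263936  1.58237436  0.20904046]
time_s: 12.45
tcp_pos: [0.4529, -0.0201, 0.0734]
ee_rot: [[0.937, 0.144, 0.318], [0.127, -0.989, 0.072], [0.325, -0.026, -0.945]]
wrist_force: [-4.8, -0.2, -0.3]
gripper_width: 0.274
gripper_force: 29.7
[-0.30406725  2.52236357  0.32377259]
s4 topmost [303 219] left [280 248] right [352 235] bottom [330 267]
s6 topmost [303 217] left [279 247] right [352 235] bottom [330 267]
s7 topmost [302 219] left [279 248] right [352 235] bottom [330 267]
```

```bash
python3 -c "
from h import *
s=r.sense();print(s['joints'].round(1),s['joint_velocities'].round(1),s['effort'].round(1));plan()"
```

```text
[ 19.1   9.3 -52.4  12.7  -9.6  66.8] [ 0.   0.  -0.1  0.  -0.  -0. ] [ -0.1 -21.1  15.1   2.7   2.4  -0.2]
t 12.5 at [ 0.4529 -0.0201  0.0733] yaw 7.8 F [-4.9  0.2 -0.6] w 24.0
```

View pics/s7.png

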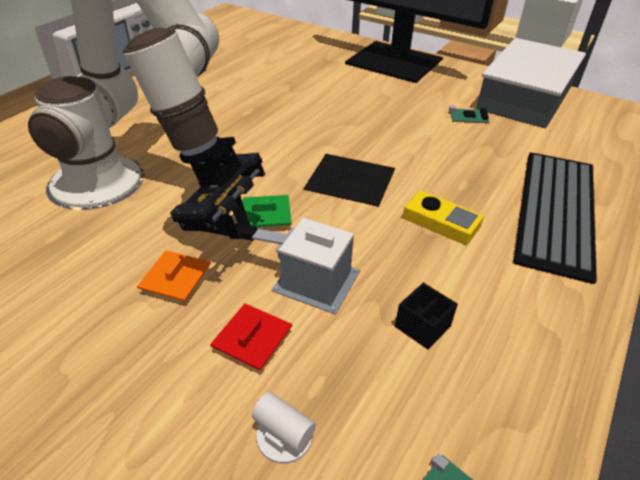

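The wrist joint 5 is at its limit (-9.6°), so the hand can't tilt further and the bar has slipped a little in the pads. I'll turn the hand back while keeping the low commanded height. The rod will keep the blade up and the handle will be pushed down.

```bash
python3 -m handwheel '[[[0,-0.4,0,0,0,0,0.01],[0,-0.4,0,0,0,0,0.01],[0,0,0,0,0,0,0.01],[0,0,0,0,0,0,0.01]]]'
python3 -c "from h import *;s=r.sense();print(s['moment'],s['joints'].round(1))"
python3 -m handwheel '[[[0,-0.4,0,0,0,0,0.01],[0,-0.4,0,0,0,0,0.01],[0,0,0,0,0,0,0.01],[0,0,0,0,0,0,0.01]]]'
python3 -c "from h import *;s=r.sense();print(s['moment'],s['joints'].round(1))
im=cams.capture('scene');cv2.imwrite('pics/s8.png',im[:,:,::-1]); cv2.imwrite('pics/s8c.png',cv2.resize(im[170:290,190:370,::-1],None,fx=4.4,fy=4.4,interpolation=cv2.INTER_CUBIC))
g=cv2.cvtColor(im,cv2.COLOR_RGB2HSV).astype(int);m=((g[...,1]<40)&(g[...,2]>185)).astype(np.uint8)
c=blob(m,(265,195,365,270)).reshape(-1,2); print('topmost',c[c[:,1].argmin()],'left',c[c[:,0].argmin()],'right',c[c[:,0].argmax()],'bottom',c[c[:,1].argmax()])"
```

```text
time_s: 12.9
tcp_pos: [0.4572, -0.0181, 0.0754]
ee_rot: [[0.958, 0.146, 0.249], [0.133, -0.989, 0.065], [0.255, -0.029, -0.966]]
wrist_force: [-0.6, 0.8, -1.1]
gripper_width: 0.271
gripper_force: 30.0
[-0.08488961  0.58629754  0.11959211] [ 18.9  10.6 -45.3   3.3 -19.3  76.2]
time_s: 13.3
tcp_pos: [0.4579, -0.0181, 0.0758]
ee_rot: [[0.975, 0.146, 0.17], [0.138, -0.989, 0.054], [0.176, -0.029, -0.984]]
wrist_force: [2.0, -1.0, -0.0]
gripper_width: 0.268
gripper_force: 30.0
[-0.1946252  -0.20259971 -0.0668078 ] [ 18.2  12.1 -40.6   0.2 -26.9  79.8]
topmost [302 219] left [279 248] right [352 235] bottom [330 267]
```

```bash
python3 - <<'E'
from h import *
e=np.array([np.cos(np.radians(7.8)),np.sin(np.radians(7.8)),0]);c=np.array([.600,.0115,0]);R0=c-.062*e
plan((R0-.085*e+[0,0,.0765],rot(7.8,0)))
E
python3 -m handwheel '[[[0,-0.4,0,-0.001,-0.002,0,0.01],[0,-0.4,0,-0.001,-0.002,0,0.01],[0,0,0,0,0,0,0.01],[0,0,0,0,0,0,0.01]]]'
python3 -c "from h import *;s=r.sense();print(s['moment'],s['joints'].round(1))"
```

```text
t 13.3 at [ 0.4579 -0.018   0.0759] yaw 8.1 F [ 1.8 -0.7  1. ] w 23.5
 shift [-0.002  -0.01   -0.0007] turn [-0.287 -1.694  0.074]
time_s: 13.75
tcp_pos: [0.4554, -0.0143, 0.0756]
ee_rot: [[0.985, 0.146, 0.089], [0.143, -0.989, 0.043], [0.094, -0.029, -0.995]]
wrist_force: [2.0, -0.0, 1.2]
gripper_width: 0.27
gripper_force: 30.0
[-0.04215354 -0.70109214  0.05378809] [ 18.2  13.7 -37.   -1.3 -33.7  81.2]
```

```bash
python3 -m handwheel '[[[-0.14,-0.4,0,0,-0.002,0,0.01],[-0.14,-0.4,0,0,-0.002,0,0.01],[0,-0.4,0,0,0,0,0.01],[0,0,0,0,0,0,0.01],[0,0,0,0,0,0,0.01]]]'
python3 -c "from h import *;s=r.sense();print(s['moment'],s['joints'].round(1))"
python3 -m handwheel '[[[0,-0.4,0,0,0,0,0.01],[0,-0.4,0,0,0,0,0.01],[0,-0.4,0,0,0,0,0.01],[0,0,0,0,0,0,0.01],[0,0,0,0,0,0,0.01]]]'
python3 - <<'E'
from h import *
s=r.sense();print(s['moment'],s['joints'].round(1))
e=np.array([np.cos(np.radians(7.8)),np.sin(np.radians(7.8)),0]);c=np.array([.600,.0115,0]);R0=c-.062*e
plan((R0-.085*e+[0,0,.0765],rot(7.8,-10)))
im=cams.capture('scene');cv2.imwrite('pics/s9.png',im[:,:,::-1])
g=cv2.cvtColor(im,cv2.COLOR_RGB2HSV).astype(int)
# handle/blade boundary & blade edges by column
m=((g[...,1]<45)&(g[...,2]>90)&(g[...,2]<180)).astype(np.uint8)
for x in range(236,286,4):
    ys=np.where(m[205:262,x])[0]+205; print(x,(ys.min(),ys.max(),len(ys)) if len(ys) else None,end=' ')
q=lambda th,L:proj("scene",R0+[0,0,.080]+(-L*np.cos(th)-.0*np.sin(th))*e+np.array([0,0,.010*np.cos(th)-L*np.sin(th)])).round(1)
print()
for d in(0,6,12,20): print(d,[q(np.radians(d),L) for L in(0,.02,.04)])
E
```

```text
time_s: 14.25
tcp_pos: [0.4532, -0.0107, 0.075]
ee_rot: [[0.989, 0.144, -0.035], [0.144, -0.99, -0.005], [-0.035, 0.0, -0.999]]
wrist_force: [1.1, -0.4, 0.6]
gripper_width: 0.271
gripper_force: 30.0
[ 0.04202494 -0.45172827 -0.02053113] [ 19.   16.6 -32.7  -0.5 -42.7  79.7]
time_s: 14.75
tcp_pos: [0.4527, -0.0109, 0.0749]
ee_rot: [[0.977, 0.144, -0.159], [0.142, -0.99, -0.023], [-0.161, 0.0, -0.987]]
wrist_force: [-0.8, -0.7, 0.9]
gripper_width: 0.27
gripper_force: 30.0
[-0.16538683 -0.24760098 -0.03062994] [ 18.1  20.  -27.3  -2.  -51.8  81.5]
t 14.8 at [ 0.4527 -0.0109  0.0749] yaw 8.3 F [-0.8 -0.7  0.9] w 23.5
 shift [ 0.0017 -0.0022 -0.0019] turn [ 0.015 -0.123  0.075]
236 None 240 None 244 None 248 None 252 None 256 None 260 (np.int64(231), np.int64(236), 6) 264 (np.int64(229), np.int64(237), 9) 268 (np.int64(228), np.int64(238), 11) 272 (np.int64(229), np.int64(239), 11) 276 (np.int64(230), np.int64(250), 13) 280 (np.int64(230), np.int64(252), 16) 284 (np.int64(232), np.int64(254), 13) 
0 [array([285.3, 235. ]), array([275.5, 231.8]), array([265.8, 228.7])]
6 [array([285.3, 235. ]), array([275.6, 232.7]), array([266. , 230.5])]
12 [array([285.3, 235.1]), array([275.8, 233.7]), array([266.5, 232.4])]
20 [array([285.3, 235.2]), array([276.2, 235.1]), array([267.3, 234.9])]
```

```bash
python3 -m handwheel '[[[0,0.4,0,0.0006,0,0.0036,0.01],[0,0.4,0,0.0006,0,0.0036,0.01],[0,0.4,0,0.0006,0,0.0036,0.01],[0,0,0,0,0,0,0.01],[0,0,0,0,0,0,0.01]]]'
python3 -c "from h import *;s=r.sense();print(s['moment'],s['joints'].round(1))"
python3 -m handwheel '[[[0,0.4,0,0.0004,0,0.0036,0.01],[0,0.4,0,0.0004,0,0.0036,0.01],[0,0,0,0,0,0,0.01],[0,0,0,0,0,0,0.01]]]'
python3 - <<'E'
from h import *
s=r.sense();print(s['moment'],s['joints'].round(1))
im=cams.capture('scene');cv2.imwrite('pics/s10.png',im[:,:,::-1])
g=cv2.cvtColor(im,cv2.COLOR_RGB2HSV).astype(int)
m=((g[...,1]<40)&(g[...,2]>185)).astype(np.uint8)
c=blob(m,(265,195,365,270)).reshape(-1,2); print('topmost',c[c[:,1].argmin()],'left',c[c[:,0].argmin()],'right',c[c[:,0].argmax()],'bottom',c[c[:,1].argmax()])
m=((g[...,1]<45)&(g[...,2]>90)&(g[...,2]<180)).astype(np.uint8)
for x in range(252,286,4):
    ys=np.where(m[205:262,x])[0]+205; print(x,(ys.min(),ys.max(),len(ys)) if len(ys) else None,end=' ')
E
```

```text
time_s: 15.3
tcp_pos: [0.4553, -0.0106, 0.0672]
ee_rot: [[0.989, 0.146, -0.031], [0.146, -0.989, -0.005], [-0.031, 0.001, -1.0]]
wrist_force: [-2.0, -1.0, 16.7]
gripper_width: 0.271
gripper_force: 30.0
[-0.28478275  0.94192503 -0.04854628] [ 19.   17.4 -33.1  -0.4 -41.3  79.7]
time_s: 15.7
tcp_pos: [0.4571, -0.01, 0.0592]
ee_rot: [[0.988, 0.145, 0.055], [0.145, -0.989, 0.008], [0.056, -0.0, -0.998]]
wrist_force: [0.9, -2.1, 7.5]
gripper_width: 0.273
gripper_force: 30.0
[-0.56370069 -0.58823061 -0.20942979] [ 19.6  16.2 -37.4   1.1 -33.2  77.8]
topmost [303 214] left [279 245] right [351 234] bottom [328 266]
252 None 256 None 260 (np.int64(234), np.int64(239), 6) 264 (np.int64(231), np.int64(239), 9) 268 (np.int64(231), np.int64(240), 10) 272 (np.int64(231), np.int64(240), 10) 276 (np.int64(231), np.int64(250), 12) 280 (np.int64(232), np.int64(253), 17) 284 (np.int64(233), np.int64(250), 6)
```

The force peaked at 16.7 N then fell, and the lid's far front corner rose 5 px (about 11 mm), so it seems to have popped. A bit more to be sure, then I back out.

```bash
python3 -m handwheel '[[[0,0.3,0,0,0,0.0028,0.01],[0,0.3,0,0,0,0.0028,0.01],[0,0,0,0,0,0,0.01],[0,0,0,0,0,0,0.01]]]'
cat > lid.py <<'E'
from h import *
s=r.sense();print(s['moment'].round(2),s['joints'].round(1))
im=cams.capture('scene');g=cv2.cvtColor(im,cv2.COLOR_RGB2HSV).astype(int)
m=((g[...,1]<40)&(g[...,2]>185)).astype(np.uint8)
c=blob(m,(265,190,365,270)).reshape(-1,2); print('topmost',c[c[:,1].argmin()],'left',c[c[:,0].argmin()],'right',c[c[:,0].argmax()],'bottom',c[c[:,1].argmax()])
e=np.array([np.cos(np.radians(7.8)),np.sin(np.radians(7.8)),0]);n=np.array([-e[1],e[0],0]);k=np.array([.600,.0115,0])
for h in(0,5,10,13,16): print(h,[proj("scene",k-.05*e+y*n+[0,0,.100+h/1000]).round(1) for y in(.048,-.048)])
E
python3 lid.py
```

```text
time_s: 16.15
tcp_pos: [0.4554, -0.0102, 0.0521]
ee_rot: [[0.983, 0.144, 0.111], [0.143, -0.99, 0.017], [0.112, -0.0, -0.994]]
wrist_force: [0.1, -0.5, 1.5]
gripper_width: 0.271
gripper_force: 30.0
[-0.11 -0.19 -0.01] [ 20.2  15.6 -41.1   2.9 -27.   75.7]
topmost [302 213] left [279 243] right [351 234] bottom [329 266]
0 [array([302.9, 217.2]), array([278.5, 249.4])]
5 [array([302.9, 215.1]), array([278.4, 247.3])]
10 [array([302.8, 213. ]), array([278.3, 245.1])]
13 [array([302.8, 211.7]), array([278.3, 243.8])]
16 [array([302.8, 210.4]), array([278.2, 242.5])]
```

The lid is free: about 0 N, front about 12–13 mm up. Now I withdraw the bar and watch that the lid stays propped.

```bash
python3 -m handwheel '[[[0,-0.4,0,-0.0008,0,-0.0036,0.01],[0,-0.4,0,-0.0008,0,-0.0036,0.01],[0,-0.3,0,-0.0006,0,-0.0027,0.01],[0,0,0,-0.006,0,0.0015,0.01],[0,0,0,-0.01,0,0.0026,0.01],[0,0,0,-0.012,0,0.0032,0.01],[0,0,0,-0.012,0,0.0032,0.01],[0,0,0,-0.012,0,0.0032,0.01],[0,0,0,-0.01,0,0.002,0.01],[0,0,0,0,0,0,0.01]]]'
python3 lid.py; python3 -c "
from h import *
plan()"
```

```text
time_s: 17.2
tcp_pos: [0.3872, -0.0207, 0.0449]
ee_rot: [[0.99, 0.144, -0.009], [0.144, -0.99, -0.002], [-0.009, 0.001, -1.0]]
wrist_force: [-0.8, 0.6, -1.6]
gripper_width: 0.272
gripper_force: 30.0
[-0.01  0.    0.05] [ 21.2  13.7 -44.4  -0.2 -32.5  77.2]
topmost [303 213] left [279 243] right [351 234] bottom [330 266]
0 [array([302.9, 217.2]), array([278.5, 249.4])]
5 [array([302.9, 215.1]), array([278.4, 247.3])]
10 [array([302.8, 213. ]), array([278.3, 245.1])]
13 [array([302.8, 211.7]), array([278.3, 243.8])]
16 [array([302.8, 210.4]), array([278.2, 242.5])]
t 17.2 at [ 0.3891 -0.0202  0.0454] yaw 8.3 F [ 0.5  0.1 -1.3] w 24.1
```

```bash
python3 -m handwheel '[[[0,0,0,0,0,-0.03,0.01],[0,0,0,0,0,-0.04,0.01],[0,0,0,0,0,-0.04,0.01],[0,0,1.08,0,0,0,0.01],[0,0,1.08,0,0,0,0.01],[0,0,1.09,0,0,0,0.01],[0,0,0,0,0,0,0.01]]]' >/dev/null
python3 - <<'E'
from h import *
plan(([.490,-.332,.13],rot(-11.2)))
E
```

```text
t 17.9 at [ 0.3914 -0.0196  0.1559] yaw -11.2 F [ 0.1  0.3 -1.8] w 23.7
 shift [0.1576 0.2872 0.0256] turn [ 0.014  0.04  -0.001]
```

```bash
python3 -m handwheel '[[[0,0,0,0.0158,0.0287,0.0026,0.01],[0,0,0,0.0158,0.0287,0.0026,0.01],[0,0,0,0.0158,0.0287,0.0026,0.01],[0,0,0,0.0158,0.0287,0.0026,0.01],[0,0,0,0.0158,0.0287,0.0026,0.01],[0,0,0,0.0158,0.0287,0.0026,0.01],[0,0,0,0.0158,0.0287,0.0026,0.01],[0,0,0,0.0158,0.0287,0.0026,0.01],[0,0,0,0.0158,0.0287,0.0026,0.01],[0,0,0,0.0158,0.0287,0.0026,0.01],[0,0,0,0,0,0,0.01],[0,0,0,0,0,0,0.01]]]'
python3 - <<'E'
from h import *
im=cams.capture("scene");s=r.sense();plan()
cv2.imwrite("pics/s11.png",im[:,:,::-1]);g=cv2.cvtColor(im,cv2.COLOR_RGB2HSV).astype(int)
u=s["ee_rot"][:,0]*[1,1,0];u/=np.linalg.norm(u);p=s["tcp_pos"]
P=lambda th,L:proj("scene",p+[0,0,.0027]+u*L*np.cos(np.radians(th))+np.array([0,0,L*np.sin(np.radians(th))])).round(1)
for th in(0,5,10,15,20):print(th,"handle end",P(th,.033),"mid",P(th,.08),"tip",P(th,.127))
m=((g[...,1]<45)&(g[...,2]>85)).astype(np.uint8)
c=blob(m,(110,320,230,420));print(cv2.contourArea(c),cv2.boxPoints(cv2.minAreaRect(c)).round(1).tolist())
E
```

```text
time_s: 19.15
tcp_pos: [0.4898, -0.3323, 0.1285]
ee_rot: [[0.981, -0.194, -0.007], [-0.194, -0.981, 0.0], [-0.007, 0.001, -1.0]]
wrist_force: [0.0, -0.0, -1.7]
gripper_width: 0.271
gripper_force: 30.0
t 19.2 at [ 0.4897 -0.3316  0.1288] yaw -11.2 F [ 0.5  0.7 -3. ] w 24.0
0 handle end [128.1 348.5] mid [147.6 369.6] tip [168.5 392.2]
5 handle end [127.5 347.2] mid [146.3 366.3] tip [166.6 387.1]
10 handle end [126.9 345.7] mid [144.7 362.8] tip [164.3 381.5]
15 handle end [126.1 344.2] mid [142.9 359. ] tip [161.5 375.3]
20 handle end [125.3 342.6] mid [140.9 355. ] tip [158.2 368.7]
1000.0 [[116.0999984741211, 350.0], [130.60000610351562, 334.5], [170.1999969482422, 371.70001220703125], [155.6999969482422, 387.20001220703125]]
```

```bash
python3 -m handwheel '[[[0,-0.96,0,0,0,0,0.01],[0,-0.96,0,0,0,0,0.01],[0,0,0,0,0,0,0.01],[0,0,0,0,0,0,0.01]]]' >/dev/null
python3 - <<'E'
from h import *
plan(([.490,-.332,.015],rot(-11.2,-11.5)))
E
```

```text
t 19.6 at [ 0.4903 -0.3309  0.1292] yaw -11.1 F [-0.2 -0.1 -2.3] w 23.7
 shift [0.0232 0.001  0.1118] turn [0.014 0.043 0.012]
```

```bash
python3 -m handwheel '[[[0,0,0,0.0058,0,0.028,0.01],[0,0,0,0.0058,0,0.028,0.01],[0,0,0,0.0058,0,0.028,0.01],[0,0,0,0.0058,0,0.0277,0.01],[0,0,0,0,0,0,0.01],[0,0,0,0,0,0,0.01]]]'|head -5
python3 -m handwheel '[[[0,0,0,0.0006,0,0.0029,0.01],[0,0,0,0.0004,0,0.002,0.01],[0,0,0,0,0,0,0.01],[0,0,0,0,0,0,0.01]]]'|head -5
python3 -m handwheel '[[[0,0,0,0.0004,0,0.002,0.01],[0,0,0,0,0,0,0.01],[0,0,0,0,0,0,0.01]]]'|head -5
```

```text
time_s: 20.2
tcp_pos: [0.4899, -0.3321, 0.0164]
ee_rot: [[0.96, -0.194, -0.2], [-0.19, -0.981, 0.037], [-0.204, 0.002, -0.979]]
wrist_force: [0.7, 0.2, -1.1]
gripper_width: 0.273
time_s: 20.6
tcp_pos: [0.4903, -0.3323, 0.0111]
ee_rot: [[0.96, -0.194, -0.2], [-0.191, -0.981, 0.038], [-0.203, 0.002, -0.979]]
wrist_force: [0.8, -0.2, -1.8]
gripper_width: 0.271
time_s: 20.9
tcp_pos: [0.4901, -0.3322, 0.0085]
ee_rot: [[0.96, -0.194, -0.201], [-0.191, -0.981, 0.038], [-0.204, 0.002, -0.979]]
wrist_force: [0.9, 0.0, -0.5]
gripper_width: 0.272
```

```bash
python3 -m handwheel '[[[0,0,0,0.0004,0,0.0015,0.01],[0,0,0,0,0,0,0.01],[0,0,0,0,0,0,0.01]]]'|head -5
python3 -m handwheel '[[[0,0,0,0,0,0,0.06],[0,0,0,0,0,0,0.06],[0,0,0,0,0,0,0.06],[0,0,0,0,0,0,0.06],[0,0,0,0,0,-0.02,0.06],[0,0,0,0,0,-0.04,0.06],[0,0,0,0,0,-0.045,0.06],[0,0,0,0,0,-0.045,0.06],[0,0.95,0,0,0,0,0.06],[0,0.95,0,0,0,0,0.06],[0,0,0,0,0,0,0.06]]]'
python3 - <<'E'
from h import *
plan(([.47,-.08,.25],rot(7.8,0)),)
im=cams.capture("scene");g=cv2.cvtColor(im,cv2.COLOR_RGB2HSV).astype(int);cv2.imwrite("pics/s12.png",im[:,:,::-1])
c=blob(((g[...,1]<50)&(g[...,2]>90)).astype(np.uint8),(120,370,200,450));print("blade",rect("scene",c,.0115))
c=blob((g[...,2]<60).astype(np.uint8),(90,335,165,410));print("handle",rect("scene",c,.014))
E
```

```text
time_s: 21.2
tcp_pos: [0.4904, -0.3323, 0.0072]
ee_rot: [[0.96, -0.194, -0.2], [-0.191, -0.981, 0.038], [-0.204, 0.002, -0.979]]
wrist_force: [0.9, 0.0, 1.9]
gripper_width: 0.275
time_s: 22.3
tcp_pos: [0.5182, -0.3374, 0.155]
ee_rot: [[0.981, -0.196, -0.005], [-0.196, -0.981, -0.0], [-0.005, 0.001, -1.0]]
wrist_force: [0.0, 0.6, -0.9]
gripper_width: 0.69
gripper_force: 0.0
t 22.3 at [ 0.5182 -0.3374  0.155 ] yaw -11.3 F [ 0.   0.6 -0.9] w 60.0
 shift [-0.098  -0.2429 -0.0948] turn [ 3.000e-03  5.200e-02 -3.179e+00]
blade [ 570.9 -349.8   23.8   96.8   78.8]
handle [ 469.8 -329.8   25.4  110.8   78.7]
```

The bar lies flat at its old place, handle (470,-330) mm. Now the lid.

Run:
```python
from h import *
im=cams.capture("top");g=cv2.cvtColor(im,cv2.COLOR_RGB2HSV).astype(int);cv2.imwrite("pics/t12.png",im[:,:,::-1])
for v in(150,160,170):print(rect("top",blob(((g[...,1]<40)&(g[...,2]>v)).astype(np.uint8),(280,195,360,280)),.107))
e=np.array([np.cos(np.radians(7.8)),np.sin(np.radians(7.8)),0]);k=np.array([.600,.0115,0])
f=np.radians(7.4);n=np.sin(f)*e+np.array([0,0,np.cos(f)])
G=k+.0065*e+[0,0,.1088];Q=rot(7.8,-7.4)
plan(([.560,-.25,.25],rot(7.8)),(G+.08*n,rot(7.8)),(G+.08*n,Q),(G,Q))
```

```text
[597.6  11.4  98.1  95.4   7.8]
[597.9  11.5  97.1  95.    7.5]
[597.1  11.4  94.6  94.7   7.8]
t 22.4 at [ 0.5199 -0.338   0.1542] yaw -11.2 F [ 0.2  0.1 -0.9] w 60.0
 shift [ 0.0215 -0.0939 -0.0961] turn [ 0.009  0.072 -3.17 ]
 shift [ 0.0919 -0.2537  0.0619] turn [0. 0. 0.]
 shift [0. 0. 0.] turn [ 0.    -1.233 -0.   ]
 shift [-0.   -0.    0.08] turn [0. 0. 0.]
```

```bash
python3 -m handwheel '[[[0,0,0,0.007,-0.031,-0.032,0.05],[0,0,0,0.007,-0.031,-0.032,0.05],[0,0,0,0.007,-0.031,-0.032,0.05],[0,0,-1.057,0,0,0,0.05],[0,0,-1.057,0,0,0,0.05],[0,0,-1.057,0,0,0,0.05],[0,0,0,0,0,0,0.05]]]' >/dev/null
python3 -m handwheel '[[[0,0,0,0.013,-0.036,0.006,0.05],[0,0,0,0.013,-0.036,0.006,0.05],[0,0,0,0.013,-0.036,0.009,0.05],[0,0,0,0.013,-0.036,0.009,0.05],[0,0,0,0.013,-0.036,0.009,0.05],[0,0,0,0.013,-0.036,0.011,0.05],[0,0,0,0.013,-0.036,0.011,0.05],[0,-0.61,0,0,0,0,0.05],[0,-0.61,0,0,0,0,0.05],[0,0,0,0,0,0,0.05],[0,0,0,0,0,0,0.05]]]'
cat > g.py <<'E'
from h import *
e=np.array([np.cos(np.radians(7.8)),np.sin(np.radians(7.8)),0]);k=np.array([.600,.0115,0])
f=np.radians(7.4);n=np.sin(f)*e+np.array([0,0,np.cos(f)])
G=k+.0065*e+[0,0,.1088];Q=rot(7.8,-7.4)
plan((G+.03*n,Q),(G,Q));print(r.sense()["joints"].round(1))
E
python3 g.py
```

```text
time_s: 24.2
tcp_pos: [0.6153, 0.0113, 0.187]
ee_rot: [[0.982, 0.134, -0.134], [0.133, -0.991, -0.018], [-0.135, -0.0, -0.991]]
wrist_force: [0.2, 0.1, -0.0]
gripper_width: 0.572
gripper_force: 0.0
t 24.2 at [0.6153 0.0113 0.187 ] yaw 7.7 F [ 0.2  0.1 -0. ] w 49.7
 shift [ 0.0018 -0.0023  0.0486] turn [-0.003  0.058 -0.013]
 shift [-0.   -0.    0.03] turn [0. 0. 0.]
[ 15.6  26.6   2.5  -1.1 -73.6  82.6]
```

```bash
python3 -m handwheel '[[[0,0.03,0,0.0018,-0.0023,0.02,0.05],[0,0,0,0,0,0.0285,0.05],[0,0,0,0,0,0,0.05],[0,0,0,0,0,0,0.05]]]' | head -5
python3 g.py
python3 -m handwheel '[[[0,0,0,0,0,0.012,0.05],[0,0,0,0,0,0.01,0.05],[0,0,0,0,0,0.004,0.05],[0,0,0,0,0,0,0.05],[0,0,0,0,0,0,0.05]]]'
python3 g.py
```

```text
time_s: 24.6
tcp_pos: [0.6101, 0.0124, 0.1402]
ee_rot: [[0.982, 0.135, -0.13], [0.134, -0.991, -0.018], [-0.131, 0.0, -0.991]]
wrist_force: [0.5, 0.1, 0.0]
gripper_width: 0.574
t 24.6 at [0.6101 0.0124 0.1402] yaw 7.8 F [0.5 0.1 0. ] w 50.0
 shift [ 0.0004 -0.0005  0.0016] turn [ 0.003  0.021 -0.003]
 shift [-0.   -0.    0.03] turn [0. 0. 0.]
[ 15.8  28.2  -1.9  -1.1 -67.3  82.5]
time_s: 25.1
tcp_pos: [0.607, 0.0125, 0.114]
ee_rot: [[0.982, 0.136, -0.13], [0.135, -0.991, -0.018], [-0.131, -0.0, -0.991]]
wrist_force: [0.2, -0.9, -0.7]
gripper_width: 0.572
gripper_force: 0.0
t 25.1 at [0.607  0.0125 0.114 ] yaw 7.8 F [ 0.2 -0.9 -0.7] w 49.7
 shift [ 0.0001  0.     -0.0248] turn [-0.002  0.02   0.004]
 shift [-0.   -0.    0.03] turn [0. 0. 0.]
[ 15.9  29.3  -4.1  -1.2 -64.   82.5]
```

```bash
python3 -m handwheel '[[[0,0,0,0,0,0.0035,0.05],[0,0,0,0,0,0,0.05],[0,0,0,0,0,0,0.002],[0,0,0,0,0,0,0.002],[0,0,0,0,0,0,0.002],[0,0,0,0,0,0,0.002],[0,0,0,0,0,0,0.002],[0,0,0,0,0,0,0.002]]]'
python3 -m handwheel '[[[0,0,0,0,0,-0.003,0.002],[0,0,0,0,0,-0.003,0.002],[0,0,0,0,0,-0.003,0.002],[0,0,0,0,0,0,0.002],[0,0,0,0,0,0,0.002]]]'
```

```text
time_s: 25.9
tcp_pos: [0.6063, 0.0125, 0.1104]
ee_rot: [[0.982, 0.136, -0.13], [0.135, -0.991, -0.017], [-0.131, -0.001, -0.991]]
wrist_force: [-1.0, 0.5, 1.0]
gripper_width: 0.137
gripper_force: 30.0
time_s: 26.4
tcp_pos: [0.607, 0.0126, 0.1189]
ee_rot: [[0.982, 0.136, -0.131], [0.135, -0.991, -0.017], [-0.132, -0.001, -0.991]]
wrist_force: [-0.7, 0.5, -1.6]
gripper_width: 0.136
gripper_force: 30.0
```

```bash
python3 -m handwheel '[[[0,0,0,0,0,-0.01,0.002],[0,0,0,0,0,-0.015,0.002],[0,0,0,0,0,-0.02,0.002],[0,0.42,0,0,0,-0.02,0.002],[0,0.42,0,0,0,-0.02,0.002],[0,0.42,0,0,0,-0.01,0.002],[0,0,0,0,0,0,0.002],[0,0,0,0,0,0,0.002]]]'
python3 - <<'E'
from h import *
im=cams.capture("scene");cv2.imwrite("pics/s13.png",im[:,:,::-1])
a=np.radians(12.8);e=np.array([np.cos(a),np.sin(a),0]);T=np.array([.4896,.3332,0])+.005*e
print("rib target",T)
plan((T+[0,0,.15],rot(12.8)),(T+[0,0,.031],rot(12.8)));print(r.sense()["joints"].round(1))
g=cv2.cvtColor(im,cv2.COLOR_RGB2HSV).astype(int);c=blob(((g[...,1]<40)&(g[...,2]>150)).astype(np.uint8),(255,150,400,270));print(cv2.contourArea(c),cv2.minAreaRect(c))
E
```

```text
time_s: 27.2
tcp_pos: [0.6177, 0.014, 0.2137]
ee_rot: [[0.991, 0.136, -0.001], [0.136, -0.991, 0.001], [-0.001, -0.001, -1.0]]
wrist_force: [-0.2, 0.3, -1.9]
gripper_width: 0.133
gripper_force: 30.0
rib target [0.49447575 0.33430774 0.        ]
t 27.2 at [0.6177 0.014  0.2129] yaw 7.8 F [ 0.2  0.4 -2.2] w 11.9
 shift [-0.0785 -0.334   0.0633] turn [-0.007  0.017 -0.833]
 shift [0.    0.    0.119] turn [0. 0. 0.]
[ 16.3  21.8  -1.4  -0.1 -67.   81.6]
458.5 ((345.1551513671875, 199.6057586669922), (14.909646034240723, 44.7664909362793), 34.2868766784668)
```

```bash
python3 -m handwheel '[[[0,0,-0.083,-0.0078,-0.0334,0.001,0.002],[0,0,-0.083,-0.0078,-0.0334,0.001,0.002],[0,0,-0.083,-0.0078,-0.0334,0.003,0.002],[0,0,-0.083,-0.0078,-0.0334,0.005,0.002],[0,0,-0.083,-0.0078,-0.0334,0.006,0.002],[0,0,-0.083,-0.0078,-0.0334,0.008,0.002],[0,0,-0.083,-0.0078,-0.0334,0.01,0.002],[0,0,-0.083,-0.0078,-0.0334,0.01,0.002],[0,0,-0.083,-0.0078,-0.0334,0.01,0.002],[0,0,-0.083,-0.0078,-0.0334,0.01,0.002],[0,0,0,0,0,0,0.002],[0,0,0,0,0,0,0.002]]]' >/dev/null
python3 - <<'E'
from h import *
T=np.array([.4945,.3343,0])
plan((T+[0,0,.042],rot(12.8)))
im=cams.capture("scene");cv2.imwrite("pics/s14.png",im[:,:,::-1]);print(r.sense()["joints"].round(1))
E
```

```text
t 28.4 at [0.4825 0.3296 0.1483] yaw 12.9 F [ 0.7  0.5 -1. ] w 11.6
 shift [ 0.013  -0.0021  0.1062] turn [0.016 0.022 0.014]
[ 50.1  21.7 -11.3   0.  -57.   52.7]
```

Lower above the mat, then check the contact force in small steps.

```bash
python3 -m handwheel '[[[0.016,0.022,0,0.013,-0.0021,0.02,0.002],[0,0,0,0,0,0.03,0.002],[0,0,0,0,0,0.03,0.002],[0,0,0,0,0,0.016,0.002],[0,0,0,0,0,0.008,0.002],[0,0,0,0,0,0,0.002],[0,0,0,0,0,0,0.002],[0,0,0,0,0,0,0.002]]]' | head -5
python3 -m handwheel '[[[0,0,0,0,0,0.002,0.002],[0,0,0,0,0,0.002,0.002],[0,0,0,0,0,0,0.002],[0,0,0,0,0,0,0.002]]]' | head -5
python3 -m handwheel '[[[0,0,0,0,0,0.001,0.002],[0,0,0,0,0,0.001,0.002],[0,0,0,0,0,0,0.002],[0,0,0,0,0,0,0.002]]]' | head -5
```

```text
time_s: 29.3
tcp_pos: [0.4964, 0.3349, 0.0472]
ee_rot: [[0.975, 0.221, 0.004], [0.221, -0.975, 0.005], [0.005, -0.004, -1.0]]
wrist_force: [0.2, 0.0, -2.5]
gripper_width: 0.13
time_s: 29.7
tcp_pos: [0.4954, 0.3344, 0.0418]
ee_rot: [[0.975, 0.222, 0.002], [0.222, -0.975, 0.003], [0.003, -0.002, -1.0]]
wrist_force: [0.8, -0.7, -1.6]
gripper_width: 0.138
time_s: 30.1
tcp_pos: [0.4955, 0.3344, 0.0397]
ee_rot: [[0.975, 0.221, 0.002], [0.221, -0.975, 0.003], [0.003, -0.002, -1.0]]
wrist_force: [-0.2, 0.1, -1.6]
gripper_width: 0.137
```

```bash
python3 -m handwheel '[[[0,0,0,0,0,0.002,0.002],[0,0,0,0,0,0.001,0.002],[0,0,0,0,0,0,0.002],[0,0,0,0,0,0,0.002]]]' | head -5
python3 -m handwheel '[[[0,0,0,0,0,0.001,0.002],[0,0,0,0,0,0.001,0.002],[0,0,0,0,0,0,0.002],[0,0,0,0,0,0,0.002]]]' | head -5
python3 -m handwheel '[[[0,0,0,0,0,0.001,0.002],[0,0,0,0,0,0,0.002],[0,0,0,0,0,0,0.002]]]' | head -5
```

```text
time_s: 30.5
tcp_pos: [0.4955, 0.3344, 0.0367]
ee_rot: [[0.975, 0.221, 0.002], [0.221, -0.975, 0.003], [0.003, -0.002, -1.0]]
wrist_force: [0.1, 0.1, -2.2]
gripper_width: 0.135
time_s: 30.9
tcp_pos: [0.4955, 0.3344, 0.0347]
ee_rot: [[0.975, 0.221, 0.002], [0.221, -0.975, 0.003], [0.003, -0.002, -1.0]]
wrist_force: [-0.2, 0.8, -2.7]
gripper_width: 0.136
time_s: 31.2
tcp_pos: [0.4955, 0.3344, 0.0337]
ee_rot: [[0.975, 0.221, 0.002], [0.221, -0.975, 0.003], [0.003, -0.002, -1.0]]
wrist_force: [-0.4, -0.2, -1.2]
gripper_width: 0.135
```

```bash
python3 -m handwheel '[[[0,0,0,0,0,0.001,0.002],[0,0,0,0,0,0,0.002],[0,0,0,0,0,0,0.002]]]' | head -5
python3 -m handwheel '[[[0,0,0,0,0,0.001,0.002],[0,0,0,0,0,0,0.002],[0,0,0,0,0,0,0.002]]]' | head -5
```

```text
time_s: 31.5
tcp_pos: [0.4955, 0.3344, 0.0327]
ee_rot: [[0.975, 0.221, 0.002], [0.221, -0.975, 0.003], [0.003, -0.002, -1.0]]
wrist_force: [-0.4, -0.3, -1.5]
gripper_width: 0.133
time_s: 31.8
tcp_pos: [0.4957, 0.3345, 0.0324]
ee_rot: [[0.975, 0.222, 0.003], [0.222, -0.975, 0.003], [0.003, -0.002, -1.0]]
wrist_force: [-0.1, -0.8, 4.1]
gripper_width: 0.135
```

Contact at 4.1 N. Release slowly, rise straight up, and look.

```bash
python3 -m handwheel '[[[0,0,0,0,0,0,0.03],[0,0,0,0,0,0,0.03],[0,0,0,0,0,0,0.03],[0,0,0,0,0,-0.01,0.03],[0,0,0,0,0,-0.03,0.03],[0,0,0,0,0,-0.04,0.03],[0,0,0,0,0,-0.04,0.03],[0,0,0,0,0,-0.04,0.03],[0,0,0,0,0,-0.03,0.03],[0,0,0,0,0,0,0.03]]]'
python3 -m handwheel '[[[0,0,0,-0.04,0.02,0,0.03],[0,0,0,-0.04,0.03,0,0.03],[0,0,0,-0.03,0.03,0,0.03],[0,0,0,0,0.03,0,0.03],[0,0,0,0,0.03,0,0.03],[0,0,0,0,0.03,0,0.03],[0,0,0,0,0.03,0,0.03],[0,0,0,0,0.03,0,0.03],[0,0,0,0,0,0,0.03]]]'
python3 - <<'E'
from h import *
im=cams.capture("scene");tp=cams.capture("top")
cv2.imwrite("pics/end.png",np.hstack([cv2.resize(im[120:470,80:500,::-1],(400,333)),cv2.resize(tp[80:400,120:504,::-1],(400,333))]))
for n,i,roi,z in(("scene",im,(300,130,400,210),.028),("top",tp,(140,230,240,340),.028)):
    g=cv2.cvtColor(i,cv2.COLOR_RGB2HSV).astype(int);print(n,rect(n,blob(((g[...,1]<40)&(g[...,2]>140)).astype(np.uint8),roi),z))
E
```

```text
time_s: 32.8
tcp_pos: [0.4973, 0.3357, 0.2284]
ee_rot: [[0.975, 0.222, 0.011], [0.222, -0.975, 0.011], [0.013, -0.008, -1.0]]
wrist_force: [0.6, -0.3, 0.6]
gripper_width: 0.341
gripper_force: 0.0
time_s: 33.7
tcp_pos: [0.4384, 0.0828, 0.2208]
ee_rot: [[0.976, 0.218, 0.001], [0.218, -0.976, 0.002], [0.002, -0.002, -1.0]]
wrist_force: [-0.6, 0.3, -1.0]
gripper_width: 0.349
gripper_force: 0.0
scene [489.7 329.1 101.6  97.1  12.8]
top [487.9 332.8  98.1  94.9  12.9]
```

View pics/end.png

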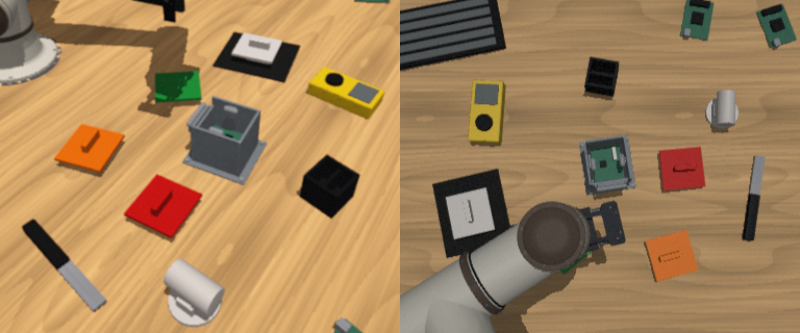

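The lid lies rib up in the middle of the mat, at (258,48) in the left half and (469,210) in the right. The case is open, the bar lies flat at (63,265) in the left half, and everything else is where it was.

```bash
python3 -c "
from station import r
print(r.finish_job())"
```

```text
the job is handed in; nothing more can be done
None
```

The lid was levered loose with the bar on the rod and laid rib up, centred on the mat; the bar lies flat on the bench, the other things look unmoved in the last pictures, and the job was handed in at about 34 s of the 72 s allowed.

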